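Open the locked battery cover of a temperature logger with a release pin

TASK

Open the battery cover of the white temperature logger: take the release pin (the tool with the square handle) out of the tool holder, put its tip into the square well in the cover and press the recessed button at the bottom, then, keeping the button held down with the pin, push the cover out of the logger as far as it goes. Draw the pin straight up out of the well and put it back upright in its own socket in the holder; leave the round-knobbed tool where it stands.

Things in the scene. Friction and masses are not known exactly. Their poses are not given: they have to be found in the camera images.
- pin_grip (a point): Centre of the release pin's square black handle, 18 x 18 mm, 50 mm tall (25 mm above and below this point), the place to grasp; its flats face the holder's x and y. Below it a round steel collar 28 mm across, 4 mm thick, then a bare steel pin 8 mm thick, 45 mm long. z runs up the handle. About 0.06 kg. It stands loosely upright in the holder, collar resting on the holder's top.
- pin_tip (a point): Lower end of the release pin, 74 mm straight below pin_grip; z runs up the pin.
- pin_socket (a point): Mouth centre of the pin's own socket in the top of the tool holder, a fixed grey block 56 (x) x 130 (y) mm, 52 mm high. Round hole 16 mm wide, 48 mm deep, 3 mm chamfer. The axes follow the block's sides. The other socket, with the round-knobbed tool, is 72 mm away along this point's +y, so grasp the pin with the fingers closing along x. The block ends 29 mm away along -y.
- tamper_knob (a point): Centre of the round black knob, 30 mm across, of the other tool in the holder (a bystander); the knob's top is 14 mm above this point.
- cover_well (a point): Mouth centre of the 20 x 20 mm square well in the grey battery cover, at the cover's top face, 59 mm above the worktop; moves with the cover. Well sides along x and y, 3 mm chamfer; the button fills its bottom, 23 mm below. The cover slides out along this point's -y, to the ribbed end. The logger is a fixed white box 110 (x) x 190 (y) mm, 63 mm high; its middle is 20 mm along +y when closed.
- battery_cover (a joint): How far the cover has slid out, m: 0 closed and locked, 0.045 at its stop. Locked unless the button is down 4 mm or more; then it slides with about 2 N, pushed by the pin on the well's wall (6 mm of play each side of a centred pin). It passes the inner catch at about 0.032; once the button is let up after that, it is locked open.
- release_button (a joint): How far the button at the bottom of the well is pressed, m: 0 up, 0.007 at its stop. Sprung: about 2 N to start, 5 N at the stop; it comes up when let go. It moves along with the cover.

How it is judged:
By the outcome, as a careful person would: the job done as asked, in the order asked, and still so for the second after the job is handed in, with the robot touching nothing.
It also fails if it takes over 51 s, if anything falls off the work surface, if the arm or the gripper's body presses on something with over 40 N, if the wrist force passes 120 N, or if a joint passes its speed limit or range.

ROBOT

A 7-joint arm with a two-finger parallel gripper is mounted at the origin on a cart in front of the work surface, level with it; the furniture and walls round the work are solid. World frame = base frame: x ahead of the robot, y to its left, z up, the work surface at z = 0. Lengths are in m, angles in rad, forces in N, time in s.
With the tool pointing down it reaches from about 0.4 to 0.85 m from the base axis. Payload 10.4 kg.
Tool frame: the origin (TCP) lies midway between the tips of the shut fingers; the grasp point (between the pads) lies 19 mm behind it; z points along the fingers, y is the line along which they close (so a half turn about z gives the same grasp; the last joint's range is limited). The gripper opens to 85 mm and grips with 20 to 120 N. Pads are 22 mm wide; open, the fingers measure 114 mm over their backs; the gripper's body (76 mm by 85 mm) begins 54 mm behind the grasp point. The pads swing forward as they close: fully open they stand 13 mm farther back than shut.
Start: joints at [-1.278, 0.332, -0.065, 1.46, 0.022, 1.35, -0.088], TCP at [0.194, 0.594, 0.231] pointing down, gripper open.
Joint ranges: [-2.6, 2.6], [-0.5, 2.12], [-1.47, 1.34], [0.16, 2.42], [-1.27, 4.41], [0.06, 2.06], [-2.6, 2.6]. Speed limits (rad/s): [2.22, 2.22, 2.79, 2.79, 3.14, 3.14, 3.14].

INTERFACE

Orientations are given as a unit quaternion [x, y, z, w].
In Python, from workcell import get_obs, camera, camera_params, hand_in gives the robot as it stands.
- The arm moves only by the tool carry_out, never from a script. Its argument "commands" is a list that holds one entry, the list of rows, each a list of 6 numbers: the shift along the tool's x, y, z in units of 40 mm (1.0 is 40 mm), then the turn, a rotation vector about the tool's x, y, z in units of 6 degrees (1.0 is 6 degrees). In form: [[[x, y, z, ax, ay, az], ...]]. A call has 1 to 20 rows; each row shifts and turns the commanded pose from where the row before left it, along the tool's axes as they then stand; what a row does not reach is not made up. A row lasts 1/12 s, in which the tool goes at most 41.7 mm and 7.16 degrees, less where a joint would pass 70% of its speed; a pose out of reach is approached as far as the arm can. A call is refused whole if a number of a shift passes 1 or a number of a turn 1, either way. A call with a gripper value outside its range is refused whole. "hand" is the closure, from -1 (fully open) to 1 (shut), set as the call begins (left out, the last holds). The fingers move at their own pace and stop on an object; "force" is the grip in N (left out, the last holds). Time passes only in rows, so rows that do not move let the fingers close. It gives the time, the measured TCP pose, the force, the opening and the grip force at its end, in the units of the state.
- get_obs(): the state, without advancing time (a new reading comes with each control period).
- camera(name): name is "scene" or "top"; returns the picture (384x512x3 uint8, red, green, blue); there is no depth.
- camera_params(name): a dict with "mtx" (3x3 intrinsics, pixels), "R" (3x3) and "t" (3): a world point X has camera coordinates R X + t. Camera axes: x right, y down, z forward; pixel columns grow to the right and rows downward; lengths in m; the calibration is good to about 2 mm. A picture is of the moment at which its call begins. camera_params takes no time and is no camera call.
- hand_in(): hands the job in; it is judged then, once.
The state is a dict: "clock": time; "joint_pos": joint angles; "joint_velocities": joint speeds; "tau": joint torques, N m; "position": TCP position; "ee_rot": TCP orientation; "ft_force": force on the tool from outside, world axes, zero at the start; "torque": the same for the moment, N m; "grip_width": opening from 0.0 (shut) to 1.0 (fully open); "grasp_force": force on a finger pad.
Only numpy, scipy, OpenCV 4.12 (cv2) and the standard library are available. Lean on these libraries where they do the work, as an engineer would, in place of code of your own. Each camera call takes 0.05 s, during which the arm holds its last target. There are 200 camera calls.

## Working session

There is one attempt and no reset: what is moved stays moved. The work goes in short steps, Python scripts to look and compute and a tool call to move; the robot and the scene stay as the last step left them, time stands still between calls to the robot, and variables do not carry over. Pictures are saved under pics/ and viewed, at most 10 in all, crops included, and the job is handed in when it is done.

Besides the shell and the picture viewer there is one more tool, called as name(argument=value, ...) on one line, values as JSON. carry_out: Moves the arm, as the interface text tells. Its arguments: {"type":"object","properties":{"commands":{"type":"array"},"hand":{"type":"number"},"force":{"type":"number"}},"required":["commands"]}

```bash
mkdir -p pics; python3 - <<'E'
from workcell import *
import cv2,numpy as np
for n in ("scene","top"):
    im=camera(n); cv2.imwrite(f"pics/{n}0.png",im[:,:,::-1]); p=camera_params(n)
    print(n,p["mtx"].round(1).tolist(),p["R"].round(3).tolist(),p["t"].round(3).tolist(), (-p["R"].T@p["t"]).round(3))
print({k:np.round(v,3).tolist() for k,v in get_obs().items()})
E
```

```text
scene [[488.8, 0.0, 256.6], [0.0, 488.8, 196.1], [0.0, 0.0, 1.0]] [[0.525, -0.851, -0.003], [-0.673, -0.413, -0.613], [0.521, 0.324, -0.79]] [-0.158, 0.421, 0.643] [ 0.032 -0.169  0.765]
top [[385.5, 0.0, 257.8], [0.0, 385.5, 187.6], [0.0, 0.0, 1.0]] [[0.007, -1.0, -0.004], [-0.994, -0.006, -0.105], [0.105, 0.005, -0.995]] [0.115, 0.504, 0.889] [0.408 0.113 0.938]
{'clock': 0.1, 'joint_pos': [-1.278, 0.333, -0.065, 1.461, 0.022, 1.35, -0.089], 'joint_velocities': [-0.001, -0.001, -0.0, -0.003, -0.001, 0.002, -0.001], 'tau': [0.001, -62.675, 0.048, -39.243, 0.016, 0.007, 0.0], 'position': [0.194, 0.594, 0.231], 'ee_rot': [0.157, 0.988, -0.001, -0.0], 'ft_force': [1.096, -0.015, -0.288], 'torque': [-0.026, -0.019, -0.021], 'grasp_force': 0.0, 'grip_width': 1.002}
```

View pics/scene0.png

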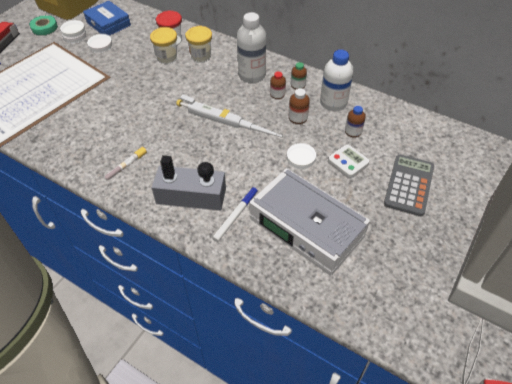

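View pics/top0.png

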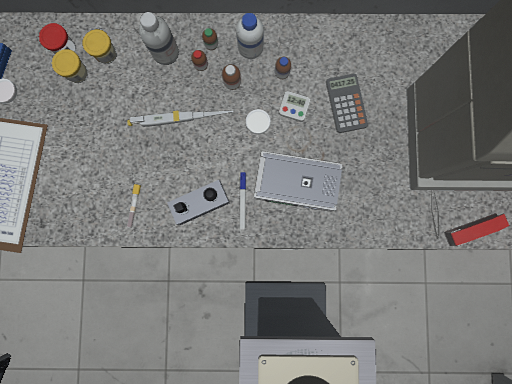

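The scene view shows the holder near (190,187) with the pin's square handle at (167,168) and the round knob at (205,172). The logger is near (308,220) with its well at (318,217). In the top view, the holder is near (199,202), the pin near (180,207), the knob near (210,195) and the well near (307,183). I'll enlarge these areas.

```bash
python3 - <<'E'
import cv2,numpy as np
s=cv2.imread("pics/scene0.png");t=cv2.imread("pics/top0.png")
r=lambda a:cv2.resize(a,None,fx=4,fy=4,interpolation=cv2.INTER_CUBIC)
a=np.hstack([r(t[170:235,160:245]),r(t[140:205,250:350])]);b=np.hstack([r(s[145:215,145:235]),r(s[180:250,270:370])])
w=max(a.shape[1],b.shape[1]);p=lambda m:np.pad(m,((0,0),(0,w-m.shape[1]),(0,0)))
cv2.imwrite("pics/z.png",np.vstack([p(a),p(b)]))
E
```

```text
(no output)
```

View pics/z.png

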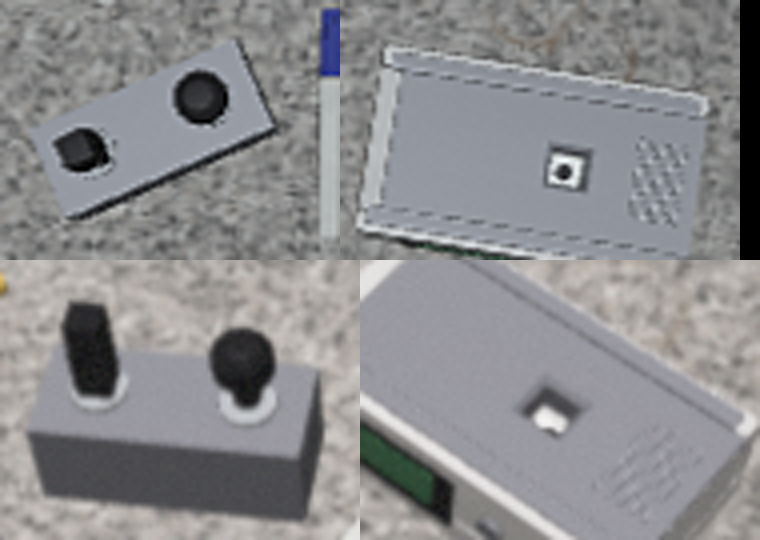

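The crops show the square handle at the holder's left end, the round knob at its right end, and the well's chamfer outline centred at about (306.9,182.5) in the top view. Next I'll measure these with masks and rays.

```bash
cat > h.py <<'E'
import cv2,numpy as np
from workcell import camera_params
def ray(n,uv,z):
    p=camera_params(n);d=p["R"].T@np.linalg.solve(p["mtx"],[*uv,1]);c=-p["R"].T@p["t"]
    return c+d*(z-c[2])/d[2]
def proj(n,X):
    p=camera_params(n);q=p["mtx"]@(p["R"]@np.array(X)+p["t"]);return q[:2]/q[2]
E
python3 - <<'E'
from h import *
T=cv2.imread("pics/top0.png");S=cv2.imread("pics/scene0.png")
def poly(n,im,box,z,name):
    x0,y0,x1,y1=box;c=im[y0:y1,x0:x1].astype(int)
    m=((c[:,:,0]-c[:,:,2]>8)&(c.max(2)>95)).astype(np.uint8)*255
    m=cv2.morphologyEx(m,cv2.MORPH_OPEN,np.ones((3,3)))
    k=max(cv2.findContours(m,0,2)[0],key=cv2.contourArea)
    h=cv2.convexHull(k)[:,0].astype(float)+[x0,y0]
    W=np.array([ray(n,p,z)[:2] for p in h])*1000
    r=cv2.minAreaRect(W.astype(np.float32));print(name,n,np.round(r[0],1),np.round(r[1],1),round(r[2],2),len(h))
poly("top",T,(155,165,238,235),.052,"holder")
poly("top",T,(245,140,355,220),.059,"cover")
poly("scene",S,(140,145,235,215),.052,"holder")
poly("scene",S,(245,165,375,270),.059,"cover")
def dark(n,im,box,th=70):
    x0,y0,x1,y1=box;g=cv2.cvtColor(im,6)[y0:y1,x0:x1];m=(g<th).astype(np.uint8)
    N,l,st,ce=cv2.connectedComponentsWithStats(m)
    for i in range(1,N):
        if st[i,4]>8: print(n,ce[i]+[x0,y0],st[i,:2]+[x0,y0],st[i,2:])
dark("top",T,(168,185,224,218));dark("scene",S,(150,150,220,190),60)
for n,uv,z in [("top",(306.9,182.5),.059),("scene",(318,217.2),.059),("scene",(166.7,157.8),.106),("top",(178.5,206.5),.106)]:print(n,ray(n,uv,z).round(4))
E
```

```text
holder top [467.5 256.7] [ 55.7 129.9] 24.44 14
cover top [518.3  23. ] [183.4 100.1] 81.09 16Traceback (most recent call last):
  File "<stdin>", line 13, in <module>
  File "<stdin>", line 7, in poly
ValueError: max() iterable argument is empty
```

```bash
python3 - <<'E'
from h import *
S=cv2.imread("pics/scene0.png");T=cv2.imread("pics/top0.png")
for n,uv,z in [("top",(306.9,182.5),.059),("scene",(318,217.2),.059),("scene",(166.7,157.8),.106),("top",(178.5,206.5),.106)]:print(n,uv,ray(n,uv,z).round(4))
a=np.deg2rad(24.44);y=np.array([np.sin(a),-np.cos(a)]);c=np.array([.4675,.2567]);p=c-.036*y;k=c+.036*y
print("pin",p,"knob",k)
for z in(.056,.106):print(proj("scene",[*p,z]),proj("top",[*p,z]))
x=np.array([np.cos(a),np.sin(a)])
out=[]
for n,im in(("scene",S),("top",T)):
    v=cv2.resize(im,None,fx=8,fy=8,interpolation=cv2.INTER_CUBIC)
    def line(P,col):
        q=np.array([(proj(n,X)+.5)*8-.5 for X in P]).round().astype(int);cv2.polylines(v,[q],True,col,1)
    sq=lambda c,ux,uy,h,hy,z:[[*(c+i*h*ux+j*hy*uy),z] for i,j in((1,1),(1,-1),(-1,-1),(-1,1))]
    line(sq(p,x,y,.009,.009,.106),(0,0,255));line(sq(c,x,y,.028,.065,.052),(0,255,0))
    b=np.deg2rad(81.09);Y=np.array([np.cos(b),np.sin(b)]);X=np.array([Y[1],-Y[0]])
    w=ray("top",(306.9,182.5),.059)[:2];line(sq(w,X,Y,.013,.013,.059),(0,0,255));line(sq(w+.02*Y,X,Y,.055,.095,.063),(0,255,0))
    q=proj(n,[*p,.08])*8;r=proj(n,[*w,.059])*8
    for u in(q,r):
        i,j=int(u[0]),int(u[1]);out.append(v[j-140:j+140,i-190:i+190])
cv2.imwrite("pics/o.png",np.vstack([np.hstack(out[:2]),np.hstack(out[2:])]))
E
```

```text
top (306.9, 182.5) [0.5126 0.0053 0.059 ]
scene (318, 217.2) [0.5142 0.004  0.059 ]
scene (166.7, 157.8) [0.4562 0.288  0.106 ]
top (178.5, 206.5) [0.4531 0.2886 0.106 ]
pin [0.45260536 0.28947422] knob [0.48239464 0.22392578]
[168.82296596 176.46649155] [182.68978512 207.92694429]
[164.8366952  158.71741139] [178.10568755 206.71984149]
```

View pics/o.png

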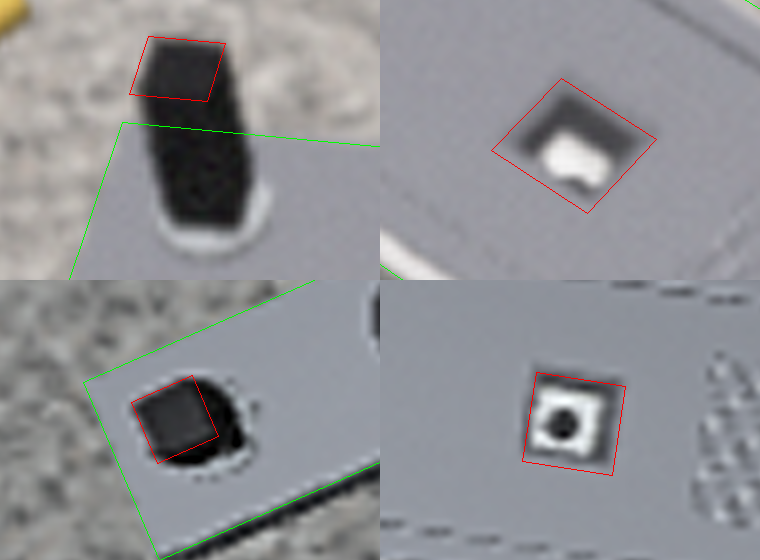

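The overlays fit both views: pin at about (0.454, 0.289), holder yaw 24.4°, well at about (0.513, 0.005), logger yaw −8.9°. I'll turn 47.5° and travel above the pin.

carry_out(commands=[[[0,0,0,0,0,0.99],[0,0,0,0,0,0.99],[0,0,0,0,0,0.99],[0,0,0,0,0,0.99],[0,0,0,0,0,0.99],[0,0,0,0,0,0.99],[0,0,0,0,0,0.99],[0,0,0,0,0,0.99],[-0.8,0.23,0,0,0,0],[-0.8,0.23,0,0,0,0],[-0.8,0.23,0,0,0,0],[-0.8,0.23,0,0,0,0],[-0.8,0.23,0,0,0,0],[-0.8,0.23,0,0,0,0],[-0.8,0.23,0,0,0,0],[-0.8,0.23,0,0,0,0],[-0.8,0.23,0,0,0,0],[-0.8,0.23,0,0,0,0],[-0.8,0.23,0,0,0,0],[-0.8,0.23,0,0,0,0]]], hand=-1, force=40)

```text
clock: 1.77
position: [0.4539, 0.2884, 0.2311]
ee_rot: [0.542, 0.841, -0.0, -0.0]
ft_force: [0.0, -0.0, -0.7]
grip_width: 1.001
grasp_force: 0.0
```

```bash
cat >> h.py <<'E'
from scipy.spatial.transform import Rotation as Ro
from workcell import get_obs
def go(target,yaw=None):
    o=get_obs();R=Ro.from_quat(o["ee_rot"]);d=np.array(target)-o["position"]
    s=R.as_matrix()
    print("t",round(o["clock"],2),"pos",np.round(o["position"],4),"yaw",np.degrees(np.arctan2(s[1,1],s[0,1])).round(2),"tilt",np.degrees(np.arccos(-s[2,2])).round(2),
     "F",np.round(o["ft_force"],1),"grip",np.round([o["grip_width"],o["grasp_force"]],3),"\n units",(s.T@d/.04).round(3))
E
python3 -c "
from h import *
go([.4535,.289,.062]);print(get_obs()['joint_pos'])"
```

```text
t 1.77 pos [0.4539 0.2884 0.2311] yaw 24.39 tilt 0.02 F [ 0.  -0.  -0.7] grip [1.001 0.   ] 
 units [ 1.600e-02 -1.000e-03  4.229e+00]
[-0.92556447  0.13541854  0.3026481   1.7088678  -0.04188022  1.303873
 -0.18877285]
```

carry_out(commands=[[[0.016,0,0.5,0,0,0],[0,0,0.6,0,0,0],[0,0,0.6,0,0,0],[0,0,0.6,0,0,0],[0,0,0.5,0,0,0],[0,0,0.4,0,0,0],[0,0,0.4,0,0,0],[0,0,0.3,0,0,0],[0,0,0.2,0,0,0],[0,0,0.13,0,0,0],[0,0,0,0,0,0]]])

```text
clock: 2.68
position: [0.4526, 0.2903, 0.0614]
ee_rot: [0.542, 0.841, -0.001, -0.0]
ft_force: [-0.3, -0.3, 0.3]
grip_width: 1.004
grasp_force: 0.0
```

carry_out(commands=[[[0,0,0,0,0,0],[0,0,0,0,0,0],[0,0,0,0,0,0],[0,0,0,0,0,0],[0,0,0,0,0,0],[0,0,0,0,0,0],[0,0,0,0,0,0],[0,0,0,0,0,0],[0,0,0,0,0,0],[0,0,0,0,0,0],[0,0,0,0,0,0],[0,0,0,0,0,0]]], hand=1, force=40)

```text
clock: 3.68
position: [0.4531, 0.2907, 0.0625]
ee_rot: [0.542, 0.84, 0.0, -0.0]
ft_force: [-2.3, -0.6, 6.1]
grip_width: 0.208
grasp_force: 39.4
```

```bash
python3 -c "
from h import *
go([.4535,.289,.062])"
```

```text
t 3.68 pos [0.4531 0.2907 0.0625] yaw 24.39 tilt 0.03 F [-2.3 -0.6  6.1] grip [ 0.208 39.426] 
 units [-0.043 -0.008  0.012]
```

carry_out(commands=[[[0,0,-0.1,0,0,0],[0,0,-0.3,0,0,0],[0,0,-0.4,0,0,0],[0,0,-0.5,0,0,0],[0,0,-0.5,0,0,0],[0,0,-0.5,0,0,0],[0,0,-0.5,0,0,0],[0,0,-0.5,0,0,0],[0,0,-0.3,0,0,0],[0,0,-0.1,0,0,0],[0,0,0,0,0,0],[0,0,0,0,0,0]]])

```text
clock: 4.68
position: [0.4526, 0.2903, 0.2093]
ee_rot: [0.542, 0.841, -0.0, -0.0]
ft_force: [-0.6, -0.2, -1.0]
grip_width: 0.205
grasp_force: 39.0
```

```bash
python3 - <<'E'
from h import *
from workcell import camera
go([.5132,.0047,.2075])
P=get_obs()["position"];r=[]
for n in("scene","top"):
    im=camera(n)[:,:,::-1]
    tip=proj(n,[P[0],P[1],P[2]-.055]);print(n,"tip expected",tip.round(1))
    i,j=tip.astype(int);i=max(i,40);v=cv2.resize(np.ascontiguousarray(im[j-40:j+40,i-40:i+40]),None,fx=5,fy=5,interpolation=cv2.INTER_CUBIC);print("crop origin",i-40,j-40);r.append(v)
    cv2.imwrite(f"pics/{n}1.png",im)
cv2.imwrite("pics/l.png",np.hstack(r))
E
```

```text
t 4.68 pos [0.4526 0.2903 0.2093] yaw 24.39 tilt 0.05 F [-0.6 -0.2 -1. ] grip [ 0.205 39.029] 
 units [-7.129 -1.569  0.049]
scene tip expected [160.2 139.8]
crop origin 120 99
top tip expected [172.7 205.4]
crop origin 132 165
```

View pics/l.png

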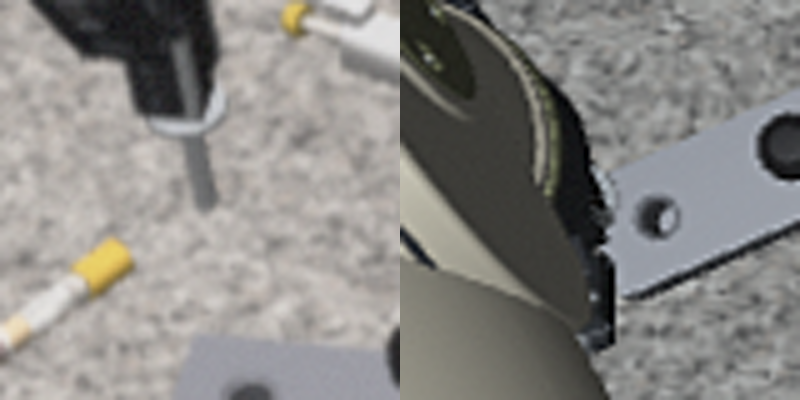

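The scene crop shows the pin upright in the grip, with its tip at about (160.6,140.6), 1 px from where I expected it. The top crop shows the empty socket at about (183.9,208.3). Now to the well.

carry_out(commands=[[[-0.3,-0.069,0,0,0,0],[-0.57,-0.125,0,0,0,0],[-0.57,-0.125,0,0,0,0],[-0.57,-0.125,0,0,0,0],[-0.57,-0.125,0,0,0,0],[-0.57,-0.125,0,0,0,0],[-0.57,-0.125,0,0,0,0],[-0.57,-0.125,0,0,0,0],[-0.57,-0.125,0,0,0,0],[-0.57,-0.125,0,0,0,0],[-0.57,-0.125,0,0,0,0],[-0.57,-0.125,0,0,0,0],[-0.56,-0.125,0,0,0,0],[0,0,0.4,0,0,0],[0,0,0.4,0,0,0],[0,0,0.4,0,0,0],[0,0,0.4,0,0,0],[0,0,0,0,0,0],[0,0,0,0,0,0]]])

```text
clock: 6.37
position: [0.5127, 0.004, 0.1455]
ee_rot: [0.542, 0.84, -0.001, -0.001]
ft_force: [1.2, 0.3, -0.3]
grip_width: 0.206
grasp_force: 39.1
```

```bash
python3 - <<'E'
from h import *
from workcell import camera
go([.5132,.0047,.114])
P=get_obs()["position"];r=[]
print("socket",ray("top",(183.9,208.3),.052))
for n in("scene","top"):
    im=camera(n)[:,:,::-1]
    tip=proj(n,[P[0],P[1],P[2]-.055]);print(n,"tip expected",tip.round(1))
    i,j=tip.astype(int);v=cv2.resize(np.ascontiguousarray(im[j-40:j+40,i-40:i+40]),None,fx=5,fy=5,interpolation=cv2.INTER_CUBIC);print("crop origin",i-40,j-40);r.append(v)
cv2.imwrite("pics/w.png",np.hstack(r))
E
```

```text
t 6.37 pos [0.5127 0.004  0.1455] yaw 24.34 tilt 0.13 F [ 1.2  0.3 -0.3] grip [ 0.206 39.098] 
 units [0.01  0.021 0.787]
socket [0.45196941 0.28746481 0.052     ]
scene tip expected [319.3 207.2]
crop origin 279 167
top tip expected [309.2 180.8]
crop origin 269 140
```

View pics/w.png

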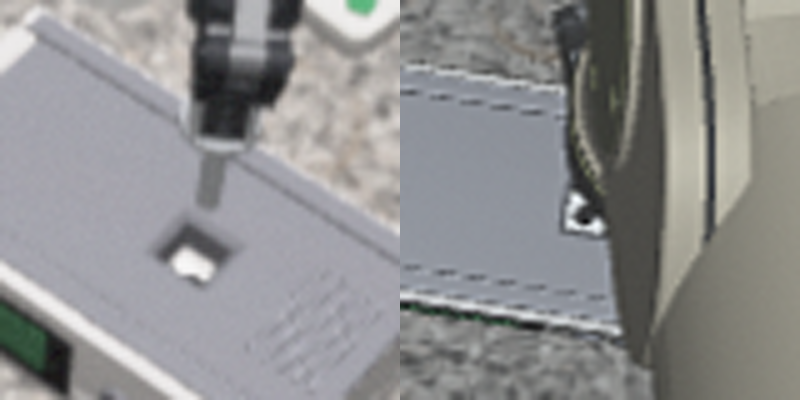

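The scene crop shows the tip at about (320.5,208.5), right over the well, with the well mouth centred at about (318,217). I'll descend into the well.

carry_out(commands=[[[0,0,0.25,0,0,0],[0,0,0.25,0,0,0],[0,0,0.25,0,0,0],[0,0,0.25,0,0,0],[0,0,0.2,0,0,0],[0,0,0.1,0,0,0],[0,0,0,0,0,0],[0,0,0,0,0,0]]])

```text
clock: 7.13
position: [0.5135, 0.0048, 0.0939]
ee_rot: [0.542, 0.84, -0.0, -0.0]
ft_force: [-0.4, 0.6, -0.6]
grip_width: 0.206
grasp_force: 39.1
```

carry_out(commands=[[[0,0,0.05,0,0,0],[0,0,0.05,0,0,0],[0,0,0.05,0,0,0],[0,0,0,0,0,0],[0,0,0,0,0,0]]])

```text
clock: 7.55
position: [0.514, 0.0049, 0.0884]
ee_rot: [0.542, 0.841, 0.0, 0.0]
ft_force: [0.4, 0.7, 1.8]
grip_width: 0.205
grasp_force: 39.5
```

carry_out(commands=[[[0,0,0.05,0,0,0],[0,0,0.05,0,0,0],[0,0,0.03,0,0,0],[0,0,0,0,0,0],[0,0,0,0,0,0]]])

```text
clock: 7.97
position: [0.5142, 0.0049, 0.0838]
ee_rot: [0.542, 0.84, 0.001, 0.0]
ft_force: [-1.8, -0.1, 13.4]
grip_width: 0.208
grasp_force: 41.1
```

carry_out(commands=[[[-0.063,-0.041,0,0,0,0],[-0.063,-0.041,0,0,0,0],[-0.063,-0.041,0,0,0,0],[-0.063,-0.041,0,0,0,0],[0,0,0,0,0,0]]])

```text
clock: 8.38
position: [0.5124, -0.0069, 0.0839]
ee_rot: [0.542, 0.84, 0.001, 0.0]
ft_force: [-1.4, 0.8, 13.4]
grip_width: 0.204
grasp_force: 41.0
```

carry_out(commands=[[[-0.063,-0.041,0,0,0,0],[-0.063,-0.041,0,0,0,0],[-0.063,-0.041,0,0,0,0],[-0.063,-0.041,0,0,0,0],[-0.063,-0.041,0,0,0,0],[-0.063,-0.041,0,0,0,0],[-0.063,-0.041,0,0,0,0],[-0.063,-0.041,0,0,0,0],[-0.063,-0.041,0,0,0,0],[0,0,0,0,0,0]]])

```text
clock: 9.22
position: [0.5082, -0.0337, 0.0838]
ee_rot: [0.542, 0.84, 0.001, 0.0]
ft_force: [-2.4, 0.4, 13.3]
grip_width: 0.205
grasp_force: 41.1
```

```bash
python3 -c "
from h import *
go([.5132-.155*.051,.0047-.988*.051,.084])"
```

```text
t 9.22 pos [ 0.5082 -0.0337  0.0838] yaw 24.37 tilt 0.1 F [-2.4  0.4 13.3] grip [ 0.205 41.055] 
 units [-0.242 -0.19  -0.005]
```

carry_out(commands=[[[-0.063,-0.041,0,0,0,0],[-0.063,-0.041,0,0,0,0],[-0.063,-0.041,0,0,0,0],[0,0,0,0,0,0]]])

```text
clock: 9.55
position: [0.5072, -0.0424, 0.0839]
ee_rot: [0.542, 0.841, 0.001, 0.0]
ft_force: [-0.3, 1.0, 12.3]
grip_width: 0.207
grasp_force: 40.8
```

carry_out(commands=[[[-0.042,-0.027,0,0,0,0],[-0.042,-0.027,0,0,0,0],[0,0,0,0,0,0],[0,0,0,0,0,0]]])

```text
clock: 9.88
position: [0.5071, -0.0447, 0.0839]
ee_rot: [0.541, 0.841, 0.002, 0.0]
ft_force: [0.4, 6.6, 10.6]
grip_width: 0.201
grasp_force: 40.7
```

```bash
python3 - <<'E'
from h import *
from workcell import camera
go([.5132-.155*.051,.0047-.988*.051,.084])
r=[]
for n in("scene","top"):
    im=camera(n)[:,:,::-1];i,j=proj(n,[.508,-.03,.06]).astype(int)
    r.append(cv2.resize(np.ascontiguousarray(im[j-50:j+50,i-60:i+60]),None,fx=3.3,fy=3.3,interpolation=cv2.INTER_CUBIC));print(i-60,j-50)
cv2.imwrite("pics/p.png",np.hstack(r))
E
```

```text
t 9.88 pos [ 0.5071 -0.0447  0.0839] yaw 24.46 tilt 0.22 F [ 0.4  6.6 10.6] grip [ 0.201 40.65 ] 
 units [-0.004 -0.051 -0.002]
273 177
262 134
```

View pics/p.png

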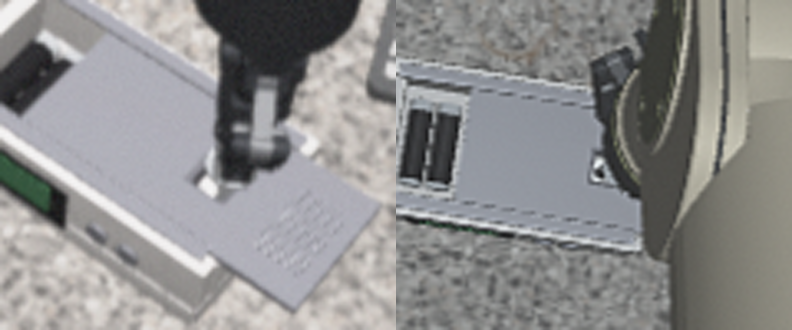

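The pictures show the cover slid out, the batteries visible and the pin in the well, with the lateral force rising as if at the stop. One more small push to confirm.

carry_out(commands=[[[-0.04,-0.026,0,0,0,0],[0,0,0,0,0,0],[0,0,0,0,0,0]]])

```text
clock: 10.23
position: [0.5071, -0.0455, 0.0839]
ee_rot: [0.541, 0.841, 0.002, 0.0]
ft_force: [3.2, 10.5, 8.4]
grip_width: 0.211
grasp_force: 40.5
```

carry_out(commands=[[[0,0,-0.08,0,0,0],[0,0,-0.1,0,0,0],[0,0,-0.1,0,0,0],[0.04,0.026,0,0,0,0],[0.04,0.026,0,0,0,0],[0,0,0,0,0,0]]])

```text
clock: 10.73
position: [0.5056, -0.0445, 0.0936]
ee_rot: [0.542, 0.841, -0.0, -0.0]
ft_force: [-0.5, 0.0, -1.7]
grip_width: 0.202
grasp_force: 39.8
```

carry_out(commands=[[[0,0,-0.1,0,0,0],[0,0,-0.2,0,0,0],[0,0,-0.3,0,0,0],[0,0,-0.4,0,0,0],[0,0,-0.5,0,0,0],[0,0,-0.5,0,0,0],[0,0,-0.4,0,0,0],[0,0,-0.3,0,0,0],[0,0,-0.1,0,0,0],[0,0,0,0,0,0],[0,0,0,0,0,0]]])

```text
clock: 11.65
position: [0.5058, -0.0449, 0.2058]
ee_rot: [0.542, 0.84, -0.0, -0.0]
ft_force: [0.2, -0.8, -0.4]
grip_width: 0.205
grasp_force: 39.9
```

```bash
python3 - <<'E'
from h import *
from workcell import camera
go([.4528,.2885,.21])
P=get_obs()["position"]
r=[]
im=camera("scene")[:,:,::-1];cv2.imwrite("pics/s3.png",im);q=proj("scene",[*P[:2],P[2]-.055]);print("tip exp",q.round(1))
i,j=q.astype(int);print(i-60,j-45)
cv2.imwrite("pics/u.png",cv2.resize(np.ascontiguousarray(im[j-45:j+55,i-60:i+60]),None,fx=5,fy=5,interpolation=cv2.INTER_CUBIC))
# socket from lifted top view: dark hole
T=cv2.imread("pics/top1.png")
g=cv2.cvtColor(T,6)[198:220,173:195];print(g[4:18,4:18])
E
```

```text
t 11.65 pos [ 0.5058 -0.0449  0.2058] yaw 24.37 tilt 0.02 F [ 0.2 -0.8 -0.4] grip [ 0.205 39.854] 
 units [ 8.139  2.234 -0.104]
tip exp [348.7 200.5]
288 155
[[154 153 154 157 156 158 158 159 157 157 156 156 155 157]
 [155 154 157 160 164 153 150 149 160 160 158 158 157 157]
 [157 156 162 141 115 110 112 110 120 143 157 158 157 156]
 [159 159 141 113  83  63  50  53  80  98 151 160 157 157]
 [159 151 113  92  57  43  39  30  85 124 130 154 158 158]
 [159 151 114  72  43  41  36  88 156 154 107 146 160 158]
 [160 139 109  59  38  40  31 153 168 167 109 147 159 157]
 [160 135 105  64  41  38  60 158 167 152 115 150 160 158]
 [159 163 113  69  41  31  27 158 171 124 117 152 160 157]
 [158 162 135  99  80  54  24  87 108 117 152 160 158 157]
 [157 159 161 148 118  91  85  83 113 152 161 159 158 158]
 [157 157 159 160 162 148 159 162 159 161 158 158 157 158]
 [158 156 157 157 160 158 161 159 159 158 158 159 158 158]
 [156 158 158 157 157 157 157 158 156 157 158 157 158 158]]
```

View pics/u.png

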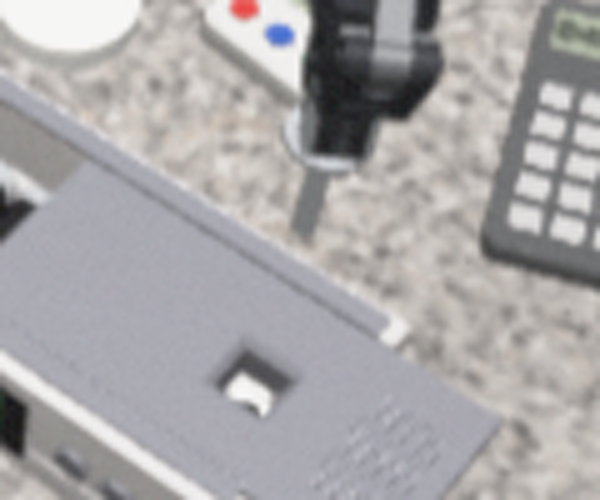

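The picture shows the cover out with the well free at about (339,231), and the pin tip at about (348.6,201.8), still straight. Back over the socket.

carry_out(commands=[[[0,0,-0.15,0,0,0],[0.32,0.09,0,0,0,0],[0.56,0.154,0,0,0,0],[0.56,0.154,0,0,0,0],[0.56,0.154,0,0,0,0],[0.56,0.154,0,0,0,0],[0.56,0.154,0,0,0,0],[0.56,0.154,0,0,0,0],[0.56,0.154,0,0,0,0],[0.56,0.154,0,0,0,0],[0.56,0.154,0,0,0,0],[0.56,0.154,0,0,0,0],[0.56,0.154,0,0,0,0],[0.56,0.154,0,0,0,0],[0.56,0.154,0,0,0,0],[0.56,0.154,0,0,0,0],[0,0,0.5,0,0,0],[0,0,0.5,0,0,0],[0,0,0.4,0,0,0],[0,0,0,0,0,0]]])

```text
clock: 13.37
position: [0.4513, 0.2885, 0.1526]
ee_rot: [0.542, 0.841, -0.003, -0.001]
ft_force: [-0.8, 0.3, -1.2]
grip_width: 0.206
grasp_force: 39.8
```

```bash
python3 - <<'E'
from h import *
from workcell import camera
go([.4528,.2895,.115])
print("well now",ray("scene",(338.9,230.6),.059),"socket",ray("top",(183.1,208.1),.052))
P=get_obs()["position"]
im=camera("scene")[:,:,::-1];q=proj("scene",[*P[:2],P[2]-.055]);print("tip exp",q.round(1))
i,j=q.astype(int);print(i-50,j-40)
v=cv2.resize(np.ascontiguousarray(im[j-40:j+40,i-50:i+50]),None,fx=6,fy=6,interpolation=cv2.INTER_CUBIC)
c=[((proj("scene",[.4527+.011*np.cos(a),.2892+.011*np.sin(a),.052])-[i-50,j-40]+.5)*6).astype(int) for a in np.linspace(0,6.28,40)]
cv2.polylines(v,[np.array(c)],True,(0,0,255),1);cv2.imwrite("pics/b.png",v)
E
```

```text
t 13.37 pos [0.4513 0.2885 0.1526] yaw 24.4 tilt 0.35 F [-0.8  0.3 -1.2] grip [ 0.206 39.845] 
 units [0.01 0.05 0.94]
well now [ 0.50776462 -0.03996357  0.059     ] socket [0.45241708 0.28931792 0.052     ]
tip exp [165.5 162.5]
115 122
```

View pics/b.png

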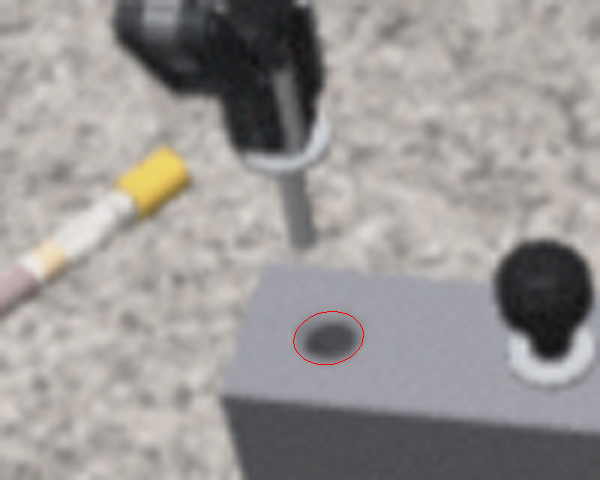

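The tip at about (165,162.6) and the socket at about (169.5,178) both match the predictions. The cover has moved 44.5 mm. I'll lower the pin to just above the mouth and check.

carry_out(commands=[[[0,0,0.25,0,0,0],[0,0,0.25,0,0,0],[0,0,0.25,0,0,0],[0,0,0.15,0,0,0],[0,0,0,0,0,0],[0,0,0,0,0,0],[0,0,0,0,0,0]]])

```text
clock: 14.0
position: [0.4533, 0.2898, 0.1205]
ee_rot: [0.542, 0.84, 0.0, 0.0]
ft_force: [0.3, -0.9, -0.7]
grip_width: 0.205
grasp_force: 39.9
```

```bash
python3 -c "
from h import *
go([.4528,.2895,.063])"
```

```text
t 14.0 pos [0.4533 0.2898 0.1205] yaw 24.38 tilt 0.03 F [ 0.3 -0.9 -0.7] grip [ 0.205 39.856] 
 units [-1.000e-03 -1.400e-02  1.437e+00]
```

carry_out(commands=[[[0,-0.01,0.15,0,0,0],[0,0,0.15,0,0,0],[0,0,0.15,0,0,0],[0,0,0.15,0,0,0],[0,0,0,0,0,0]]])

```text
clock: 14.42
position: [0.4519, 0.289, 0.0945]
ee_rot: [0.542, 0.841, -0.001, -0.0]
ft_force: [0.3, 0.1, -0.6]
grip_width: 0.206
grasp_force: 39.9
```

carry_out(commands=[[[0,0,0.15,0,0,0],[0,0,0.15,0,0,0],[0,0,0.15,0,0,0],[0,0,0.15,0,0,0],[0,0,0.1,0,0,0],[0,0,0.06,0,0,0],[0,0,0,0,0,0],[0,0,0,0,0,0]]])

```text
clock: 15.08
position: [0.4527, 0.2895, 0.0657]
ee_rot: [0.542, 0.84, -0.0, -0.0]
ft_force: [-0.1, 0.5, -0.7]
grip_width: 0.202
grasp_force: 39.9
```

carry_out(commands=[[[0,0,0.04,0,0,0],[0,0,0.03,0,0,0],[0,0,0,0,0,0],[0,0,0,0,0,0]]])

```text
clock: 15.42
position: [0.4527, 0.2895, 0.063]
ee_rot: [0.542, 0.84, 0.0, -0.0]
ft_force: [-0.4, -1.0, -1.0]
grip_width: 0.206
grasp_force: 39.9
```

carry_out(commands=[[[0,0,0.025,0,0,0],[0,0,0,0,0,0],[0,0,0,0,0,0]]])

```text
clock: 15.67
position: [0.4528, 0.2896, 0.0626]
ee_rot: [0.542, 0.84, 0.0, -0.0]
ft_force: [-2.5, -1.2, 6.7]
grip_width: 0.203
grasp_force: 40.8
```

The collar is seated. I'll release and lift.

carry_out(commands=[[[0,0,0,0,0,0],[0,0,0,0,0,0],[0,0,0,0,0,0],[0,0,0,0,0,0],[0,0,0,0,0,0],[0,0,0,0,0,0],[0,0,0,0,0,0],[0,0,0,0,0,0],[0,0,0,0,0,0],[0,0,0,0,0,0]]], hand=-1)

```text
clock: 16.5
position: [0.4527, 0.2895, 0.0619]
ee_rot: [0.542, 0.84, 0.0, -0.0]
ft_force: [0.1, 0.3, -0.4]
grip_width: 0.996
grasp_force: 0.0
```

carry_out(commands=[[[0,0,-0.1,0,0,0],[0,0,-0.2,0,0,0],[0,0,-0.3,0,0,0],[0,0,-0.5,0,0,0],[0,0,-0.6,0,0,0],[0,0,-0.6,0,0,0],[0,0,-0.6,0,0,0],[0,0,-0.6,0,0,0],[0,0,-0.3,0,0,0],[0,0,-0.1,0,0,0],[0,0,0,0,0,0],[0,0,0,0,0,0],[0,0,0,0,0,0]]])

```text
clock: 17.58
position: [0.4521, 0.2891, 0.2164]
ee_rot: [0.542, 0.841, -0.001, -0.0]
ft_force: [0.3, 0.1, -1.0]
grip_width: 0.996
grasp_force: 0.0
```

```bash
python3 - <<'E'
from workcell import camera
import cv2
im=camera("scene")[:,:,::-1]
cv2.imwrite("pics/f.png",cv2.resize(im[130:280,130:380].copy(),None,fx=3.2,fy=3.2,interpolation=cv2.INTER_CUBIC))
E
```

```text
(no output)
```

View pics/f.png

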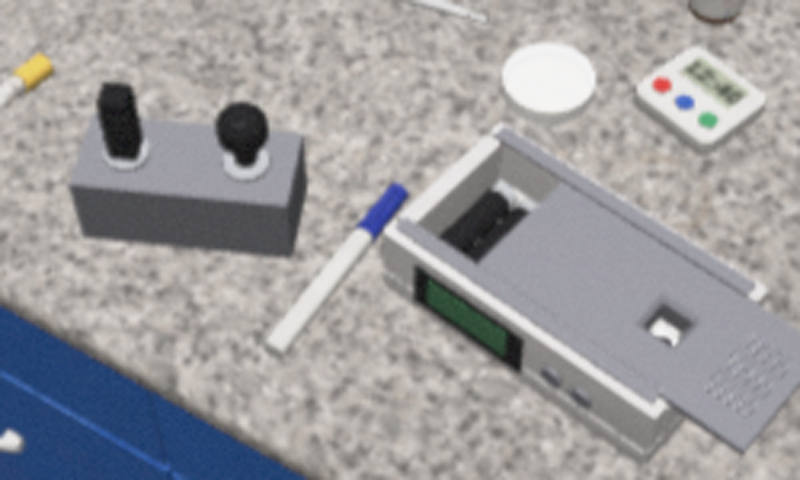

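The picture shows the pin upright in its socket at crop (122,125), the knob tool undisturbed at (243,130), and the cover fully out with its well at (667,325).

```bash
python3 -c "
from workcell import hand_in
print(hand_in())"
```

```text
the job is handed in; nothing more can be done
None
```

The job is handed in: the battery cover is pushed out to its stop (about 45 mm measured), the release pin is back upright in its own socket, and the round-knobbed tool was left where it stood; the arm finished at 17.6 s of the 51 s allowed.

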